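# Tag the worn-out shock mount

### The arm

A 7-joint arm with a two-finger parallel gripper is mounted at the origin on the work surface. World frame = base frame: x ahead of the robot, y to its left, z up, the work surface at z = 0. Lengths are in m, angles in rad, forces in N, time in s.
With the tool pointing down it reaches from about 0.35 to 0.9 m from the base axis. Payload 7.2 kg.
Tool frame: the origin (TCP) lies midway between the tips of the shut fingers; the grasp point (between the pads) lies 19 mm behind it; x points along the fingers, y is the direction in which the jaws open and shut, and the axes are right-handed (so a half turn about x gives the same grasp; the last joint's range is limited). The gripper opens to 88 mm and grips with 3 to 60 N. Pads are 20 mm wide; open, the fingers measure 115 mm over their backs; the gripper's body (75 mm by 178 mm) begins 61 mm behind the grasp point.
Start: joints at [1.258, 0.411, -0.013, 1.596, 0.006, 1.134, -0.082], TCP at [0.151, -0.606, 0.223] pointing down, gripper open.
Joint ranges: [-2.95, 2.95], [-0.29, 1.99], [-1.47, 1.44], [0.14, 2.54], [-1.03, 4.17], [0.13, 1.85], [-2.86, 2.86]. Speed limits (rad/s): [2.39, 2.39, 3.01, 3.01, 3.14, 3.14, 3.14].

### API

Orientations are given as [roll, pitch, yaw] about the fixed x, y, z axes, in that order (R = Rz(yaw) Ry(pitch) Rx(roll)).
In Python, from station import arm gives the robot as it stands. The module is installed in compiled form; this text tells all that it offers.
- The arm moves only by the tool step_arm, never from a script. Its argument "moves" is a list of rows, each an object with "travel": the shift along the world's x, y, z normalised to -1 to 1, where 1 is 500 mm, a list of three; "angular": the turn, a rotation vector about the world's x, y, z normalised to -1 to 1, where 1 is 90 degrees, a list of three; "claw": the gripper command: -1 is shut, 1 is fully open, values between are in proportion. In form: [{"travel": [dx, dy, dz], "angular": [ax, ay, az], "claw": claw}, ...]. A call has 1 to 20 rows; each row is the pose to reach, as a shift and turn from the pose measured when the call began; what a row does not reach only later rows make up. A row lasts 1/12 s, in which the tool goes at most 41.7 mm and 7.16 degrees, less where a joint would pass 70% of its speed; a pose out of reach is approached as far as the arm can. A call with a number of a shift or a turn outside -1 to 1 is refused whole. A call with a gripper value outside its range is refused whole. The fingers move at their own pace and stop on an object; "grip_force" is the grip in N (left out, the last holds). Time passes only in rows, so rows that repeat a pose let the fingers close. It gives the time, the measured TCP pose, the force and the opening at its end, in the units of the state.
- arm.state(): the state, without advancing time (a new reading comes with each control period).
- arm.grab_frame(name): name is "side" or "top" or "wrist"; returns a dict with "pixels" (480x640x3 uint8, blue, green, red), "K" (3x3 intrinsics, pixels), "camera_from_world" (4x4, takes a point from world to camera coordinates). Camera axes: x right, y down, z forward; pixel columns grow to the right and rows downward; lengths in m; the calibration is good to about 2 mm. A picture is of the moment at which its call begins. There is no depth.
- arm.finish_job(): hands the job in, once; it reports no verdict.
Trained networks look in a picture, given as the dict that the camera call returned (one of the last four; its "shot" number tells which), for a name from the list of things; names that differ only in an ending like _2 or _b are one class to them, and where a whole thing is asked for, a point or a joint stands for the part that bears it (a point fixed in the world has none). Each returns a list of dicts, best first, with "p" (0 to 1); they miss things now and then, are a little off and sometimes report something else, mostly with a low value. They report only what shows in the picture. A call takes as long as a camera call.
- arm.silhouettes(picture, label): "pixels" (480x640 bool, what is visible of it) and "pixel" ([column, row] in pixels, amid what is visible of it).
The state is a dict: "time": time; "q": joint angles; "joint_velocities": joint speeds; "effort": joint torques, N m; "ee_pos": TCP position; "eef_rot": TCP orientation; "wrist_force": force on the tool from outside, world axes, zero at the start; "ft_torque": the same for the moment, N m; "gripper_width": finger opening in m.
Only numpy, scipy, OpenCV 4.12 (cv2) and the standard library are available. Lean on these libraries where they do the work, as an engineer would, in place of code of your own. Each camera call takes 0.05 s, during which the arm holds its last target. There are 200 camera calls.

### The job

One of the three shock mounts on the blue plate has gone soft. With the fingertips, press their black pads one at a time, from the robot's left to its right, each gently about a centimetre down and never onto its stop; then push the yellow tag of the softest mount fully down. Leave the other two tags up, and do not move the loose parts lying around.

Things in the scene. Friction and masses are not known exactly. Their poses are not given: they have to be found in the camera images.
- plate: blue steel plate, 190 x 400 x 12 mm, bolted to the bench (place and heading vary). Origin: centre of its underside, on the bench top; z up, x away from the robot, y along its length to the robot's left. The mounts stand in a row along its y: left, middle, right at y about +125, 0, -125 mm, each shifted up to 8 mm in x and 6 mm in y
- mount_left: the left one (seen by the robot) of three shock mounts that look the same; which of them is soft varies. Bolted to the plate, turned like it. Steel foot 160 (x) x 70 (y) x 8 mm; round grey cup (52 mm across) with coil spring and black pad 35 mm to +x of the centre, yellow tag over a grey guide block 45 mm to -x (robot side). Origin: centre of the foot's underside, 12 mm above the bench.
- pad_left_top (a point): centre of the top face of mount_left's black rubber pad (48 mm across, level), moving with it; 82 mm above the bench when up
- pad_left (a joint): how far mount_left's pad is pressed down, m: 0 up, 0.020 on its hard stop; it springs back up when let go. Held 10 mm down, the soft mount's pad pushes back with about 5 N, each of the other two with 10 to 13 N; the force grows evenly with depth
- tag_left_top (a point): centre of the top of mount_left's yellow tag cap (18 mm in x, 34 mm in y, level), moving with it; 73 mm above the bench when fully up, 57 mm when fully down
- tag_left (a joint): how far mount_left's tag is pushed down, m: 0 fully up, 0.016 fully down with its cap resting on the guide block; starts at 0 to 0.003. About 4 N moves it and it stays where it is left
- mount_middle: the middle one (seen by the robot) of three shock mounts that look the same; which of them is soft varies. Bolted to the plate, turned like it. Steel foot 160 (x) x 70 (y) x 8 mm; round grey cup (52 mm across) with coil spring and black pad 35 mm to +x of the centre, yellow tag over a grey guide block 45 mm to -x (robot side). Origin: centre of the foot's underside, 12 mm above the bench.
- pad_middle_top (a point): centre of the top face of mount_middle's black rubber pad (48 mm across, level), moving with it; 82 mm above the bench when up
- pad_middle (a joint): how far mount_middle's pad is pressed down, m: 0 up, 0.020 on its hard stop; it springs back up when let go. Held 10 mm down, the soft mount's pad pushes back with about 5 N, each of the other two with 10 to 13 N; the force grows evenly with depth
- tag_middle_top (a point): centre of the top of mount_middle's yellow tag cap (18 mm in x, 34 mm in y, level), moving with it; 73 mm above the bench when fully up, 57 mm when fully down
- tag_middle (a joint): how far mount_middle's tag is pushed down, m: 0 fully up, 0.016 fully down with its cap resting on the guide block; starts at 0 to 0.003. About 4 N moves it and it stays where it is left
- mount_right: the right one (seen by the robot) of three shock mounts that look the same; which of them is soft varies. Bolted to the plate, turned like it. Steel foot 160 (x) x 70 (y) x 8 mm; round grey cup (52 mm across) with coil spring and black pad 35 mm to +x of the centre, yellow tag over a grey guide block 45 mm to -x (robot side). Origin: centre of the foot's underside, 12 mm above the bench.
- pad_right_top (a point): centre of the top face of mount_right's black rubber pad (48 mm across, level), moving with it; 82 mm above the bench when up
- pad_right (a joint): how far mount_right's pad is pressed down, m: 0 up, 0.020 on its hard stop; it springs back up when let go. Held 10 mm down, the soft mount's pad pushes back with about 5 N, each of the other two with 10 to 13 N; the force grows evenly with depth
- tag_right_top (a point): centre of the top of mount_right's yellow tag cap (18 mm in x, 34 mm in y, level), moving with it; 73 mm above the bench when fully up, 57 mm when fully down
- tag_right (a joint): how far mount_right's tag is pushed down, m: 0 fully up, 0.016 fully down with its cap resting on the guide block; starts at 0 to 0.003. About 4 N moves it and it stays where it is left
- feeler (a joint): hidden feeler under the soft mount's tag, m, out of sight and of reach: 0 until that tag has gone 8 mm down, about 0.007 when it is fully down; the tags of the other two do not move it
- coupling: loose brass hexagonal pipe coupling, 46 mm across, 49 mm tall, standing off the left end of the plate; origin centre of its underside. Leave alone
- pipe: loose red flanged pipe stub standing off the right end of the plate: flange 56 mm across, pipe 32 mm across, 90 mm tall; origin centre of its underside. Leave alone
- wrench: loose steel wrench, 180 mm long, lying beyond the plate's far side; origin at the middle of its length, underside. Leave alone

How it is judged:
By the outcome, as a careful person would: the job done as asked, in the order asked, and still so for the second after the job is handed in, with the robot touching nothing.
It also fails if it takes over 51 s, if anything falls off the work surface, if the arm or the gripper's body presses on something with over 40 N, if the wrist force passes 120 N, or if a joint passes its speed limit or range.

## Working session

There is one attempt and no reset: what is moved stays moved. The work goes in short steps, Python scripts to look and compute and a tool call to move; the robot and the scene stay as the last step left them, time stands still between calls to the robot, and variables do not carry over. Pictures are saved under pics/ and viewed, about 8 in all and at most 12, crops included, and the job is handed in when it is done.

Besides the shell and the picture viewer there is one more tool, called after "Request:" in YAML: its name, and indented under it one key for each argument. step_arm: Moves the arm, as the interface text tells. Its arguments: {"type":"object","properties":{"moves":{"type":"array"},"grip_force":{"type":"number"}},"required":["moves"]}

```bash
mkdir -p pics
python3 - <<'E'
from station import arm
import cv2,numpy as np
s=arm.state();print({k:np.round(v,3) for k,v in s.items()})
ims=[]
for n in("top","side"):
    f=arm.grab_frame(n);cv2.imwrite(f"pics/{n}0.png",f["pixels"])
    print(n,f["K"].tolist(),np.round(f["camera_from_world"],4).tolist())
    for l in("plate","pad_left_top","tag_left_top","mount_left","coupling","pipe","wrench"):
        print(l,[(round(d["p"],2),np.round(d["pixel"]).tolist(),int(d["pixels"].sum())) for d in arm.silhouettes(f,l)])
E
```

```text
{'time': np.float64(0.0), 'q': array([ 1.258,  0.412, -0.013,  1.597,  0.006,  1.134, -0.082]), 'joint_velocities': array([-0.   ,  0.   , -0.001, -0.001,  0.001, -0.   , -0.001]), 'effort': array([ 2.0000e-03, -5.8795e+01,  6.4200e-01, -2.9107e+01, -5.4000e-02,
        1.8000e-02,  0.0000e+00]), 'ee_pos': array([ 0.151, -0.606,  0.222]), 'eef_rot': array([-1.502,  1.569,  1.884]), 'wrist_force': array([-0.179, -0.259, -0.298]), 'ft_torque': array([-0.017, -0.056,  0.033]), 'gripper_width': np.float64(0.088)}
top [[502.1921257790315, 0.0, 315.5583932663061], [0.0, 502.1921257790315, 237.11228318168003], [0.0, 0.0, 1.0]] [[-0.0145, -0.9998, -0.0107, 0.0209], [-0.9978, 0.0152, -0.0649, 0.6112], [0.065, 0.0097, -0.9978, 1.161], [0.0, 0.0, 0.0, 1.0]]
plate [(0.66, [302.0, 265.0], 7316)]
pad_left_top [(0.92, [258.0, 264.0], 353)]
tag_left_top [(0.6, [267.0, 299.0], 147)]
mount_left [(0.59, [266.0, 280.0], 2018)]
coupling [(0.73, [206.0, 303.0], 300)]
pipe [(0.91, [421.0, 230.0], 439)]
wrench [(0.57, [302.0, 203.0], 539), (0.36, [322.0, 266.0], 2006)]
side [[492.56263279217166, 0.0, 325.84473135620243], [0.0, 492.56263279217166, 232.70432097510812], [0.0, 0.0, 1.0]] [[0.9013, -0.4333, 0.004, -0.5413], [-0.2271, -0.4802, -0.8473, 0.2135], [0.369, 0.7627, -0.5311, 0.7215], [0.0, 0.0, 0.0, 1.0]]
plate [(0.93, [303.0, 299.0], 6641)]
pad_left_top [(0.7, [273.0, 215.0], 395), (0.32, [405.0, 337.0], 1638)]
tag_left_top [(0.67, [314.0, 242.0], 559), (0.26, [274.0, 216.0], 442)]
mount_left [(0.97, [262.0, 237.0], 2347), (0.15, [274.0, 215.0], 411)]
coupling [(0.98, [217.0, 214.0], 476)]
pipe [(0.64, [407.0, 339.0], 1583), (0.63, [315.0, 303.0], 199)]
wrench [(0.55, [304.0, 270.0], 2795)]
```

```bash
cat > h.py <<'E'
import numpy as np
from station import arm
def ray(f,px,z):
    K=f["K"];T=f["camera_from_world"];R=T[:3,:3];c=-R.T@T[:3,3]
    d=R.T@np.linalg.inv(K)@np.array([px[0],px[1],1.]);return (c+d*(z-c[2])/d[2])
def proj(f,P):
    p=f["camera_from_world"]@np.append(P,1);q=f["K"]@p[:3];return q[:2]/q[2]
E
python3 - <<'E'
from h import *
import cv2
f=arm.grab_frame("top")
for l,z in(("pad_left_top",.082),("pad_middle_top",.082),("pad_right_top",.082),("tag_left_top",.072),("tag_middle_top",.072),("tag_right_top",.072)):
    for d in arm.silhouettes(f,l)[:2]:print(l,round(d["p"],2),np.round(d["pixel"]),d["pixels"].sum(),ray(f,d["pixel"],z).round(4))
m=arm.silhouettes(f,"plate")[0]["pixels"]
print(cv2.minAreaRect(np.argwhere(m)[:,::-1].astype(np.float32)))
c=cv2.resize(f["pixels"][180:340,180:460],None,fx=2.8,fy=2.8,interpolation=cv2.INTER_CUBIC);cv2.imwrite("pics/a.png",c)
E
```

```text
pad_left_top 0.73 [257. 266.] 335 [0.5461 0.1427 0.082 ]
pad_middle_top 0.59 [318. 252.] 377 [0.573  0.0054 0.082 ]
pad_right_top 0.67 [374. 242.] 351 [ 0.5943 -0.1193  0.082 ]
pad_right_top 0.32 [258. 266.] 366 [0.545  0.1398 0.082 ]
tag_right_top 0.68 [379. 273.] 103 [ 0.5262 -0.13    0.072 ]
tag_right_top 0.21 [305. 203.] 593 [0.6865 0.0342 0.072 ]
((319.57135009765625, 266.312255859375), (82.58442687988281, 170.82305908203125), 77.125)
```

View pics/a.png

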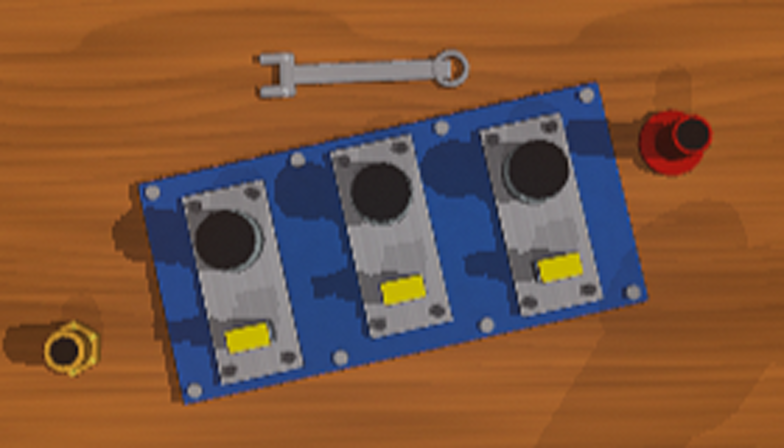

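View pics/side0.png

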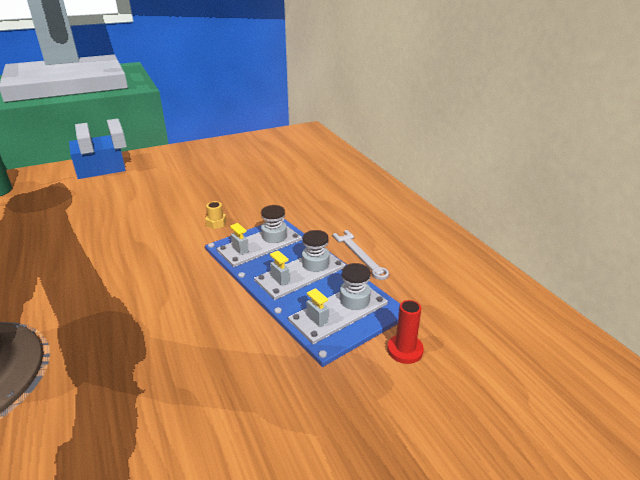

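The pictures show the plate turned about 13°, three mounts with pads at about (260,266), (316,248), (372,241) and tags at about (269,301), (324,284), (380,275) in the top view. The coupling is off the left end, the pipe off the right, and the wrench on the far side. I'll get exact positions by colour.

```bash
cat >> h.py <<'E'
import cv2
def blobs(mask,lo,hi):
    n,_,st,c=cv2.connectedComponentsWithStats(mask.astype(np.uint8))
    return [c[i] for i in range(1,n) if lo<st[i,4]<hi]
def yellow(f):
    h=cv2.cvtColor(f["pixels"],cv2.COLOR_BGR2HSV)
    return (abs(h[...,0].astype(int)-28)<5)&(h[...,1]>200)&(h[...,2]>120)
E
python3 - <<'E'
from h import *
P={}
for n in("top","side"):
    f=arm.grab_frame(n)
    y=blobs(yellow(f),40,800); b=blobs(f["pixels"].max(2)<42,150,1200)
    print(n,"tags",[(np.round(c,1).tolist(),ray(f,c,.071 if n=="top" else .066).round(4).tolist()) for c in y])
    print(n,"pads",[(np.round(c,1).tolist(),ray(f,c,.082).round(4).tolist()) for c in b])
    f["pixels"]
E
```

```text
top tags [([379.5, 275.0], [0.5209, -0.1305, 0.071]), ([323.4, 283.0], [0.505, -0.0048, 0.071]), ([268.0, 300.2], [0.4684, 0.1197, 0.071])]
top pads [([371.9, 240.1], [0.5989, -0.1141, 0.082]), ([315.6, 248.1], [0.5829, 0.0115, 0.082]), ([260.0, 265.3], [0.5464, 0.1355, 0.082]), ([611.0, 366.1], [0.3161, -0.628, 0.082]), ([608.4, 469.3], [0.0977, -0.611, 0.082])]
side tags []
side pads []
```

Request:
step_arm:
  moves:
    - {"travel": [0.7, 0.6, 0], "angular": [0, 0, 0], "claw": -1}
    - {"travel": [0.7, 0.6, 0], "angular": [0, 0, 0], "claw": -1}
    - {"travel": [0.7, 0.6, 0], "angular": [0, 0, 0], "claw": -1}
    - {"travel": [0.7, 0.6, 0], "angular": [0, 0, 0], "claw": -1}
    - {"travel": [0.7, 0.6, 0], "angular": [0, 0, 0], "claw": -1}
    - {"travel": [0.7, 0.6, 0], "angular": [0, 0, 0], "claw": -1}
    - {"travel": [0.7, 0.6, 0], "angular": [0, 0, 0], "claw": -1}
    - {"travel": [0.7, 0.6, 0], "angular": [0, 0, 0], "claw": -1}
    - {"travel": [0.7, 0.6, 0], "angular": [0, 0, 0], "claw": -1}
    - {"travel": [0.7, 0.6, 0], "angular": [0, 0, 0], "claw": -1}
    - {"travel": [0.7, 0.6, 0], "angular": [0, 0, 0], "claw": -1}
    - {"travel": [0.7, 0.6, 0], "angular": [0, 0, 0], "claw": -1}
  grip_force: 20

```text
time: 2.3
ee_pos: [0.5079, -0.2984, 0.2228]
eef_rot: [-2.627, 1.566, 0.77]
wrist_force: [-0.2, 0.4, 0.8]
gripper_width: 0.0114
```

Request:
step_arm:
  moves:
    - {"travel": [0.076, 0.868, -0.06], "angular": [0, 0, 0], "claw": -1}
    - {"travel": [0.076, 0.868, -0.06], "angular": [0, 0, 0], "claw": -1}
    - {"travel": [0.076, 0.868, -0.06], "angular": [0, 0, 0], "claw": -1}
    - {"travel": [0.076, 0.868, -0.06], "angular": [0, 0, 0], "claw": -1}
    - {"travel": [0.076, 0.868, -0.06], "angular": [0, 0, 0], "claw": -1}
    - {"travel": [0.076, 0.868, -0.06], "angular": [0, 0, 0], "claw": -1}
    - {"travel": [0.076, 0.868, -0.06], "angular": [0, 0, 0], "claw": -1}
    - {"travel": [0.076, 0.868, -0.06], "angular": [0, 0, 0], "claw": -1}
    - {"travel": [0.076, 0.868, -0.06], "angular": [0, 0, 0], "claw": -1}
    - {"travel": [0.076, 0.868, -0.06], "angular": [0, 0, 0], "claw": -1}
    - {"travel": [0.076, 0.868, -0.06], "angular": [0, 0, 0], "claw": -1}
    - {"travel": [0.076, 0.868, -0.06], "angular": [0, 0, 0], "claw": -1}
    - {"travel": [0.076, 0.868, -0.06], "angular": [0, 0, 0], "claw": -1}

```text
time: 3.38
ee_pos: [0.5455, 0.1374, 0.1926]
eef_rot: [-2.498, 1.566, 0.903]
wrist_force: [0.7, -0.1, -0.3]
gripper_width: 0.0006
```

Run:
```python
from h import *
s=arm.state();print(s["ee_pos"].round(4),s["eef_rot"],s["wrist_force"],s["gripper_width"],s["time"])
f=arm.grab_frame("wrist")
print("tags",[(c.round(1),ray(f,c,.071).round(4)) for c in blobs(yellow(f),300,30000)])
print("pads",[(c.round(1),ray(f,c,.082).round(4)) for c in blobs(f["pixels"].max(2)<42,800,60000)])
cv2.imwrite("pics/w.png",f["pixels"])
```

```text
[0.5455 0.1374 0.1926] [-2.4976174   1.56572017  0.90306943] [ 0.74081265 -0.1402452  -0.34358889] 0.0006194679067421387 3.3833
tags []
pads [(array([244.9, 384.9]), array([0.4167, 0.1607, 0.082 ])), (array([397.1, 333.6]), array([0.4869, 0.0628, 0.082 ])), (array([403.3, 409.4]), array([0.4272, 0.039 , 0.082 ])), (array([321.1, 467.2]), array([0.3594, 0.086 , 0.082 ]))]
```

View pics/w.png

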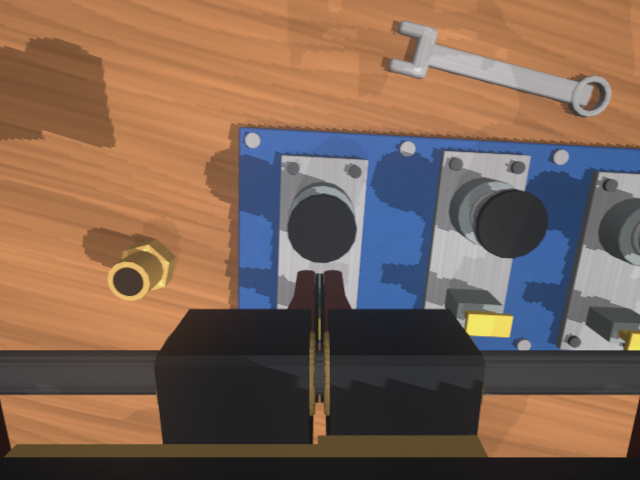

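The wrist view shows the left pad at (322,229), the middle pad at (512,224), the middle tag at (489,325), and the shut fingertips clear above the mount.

Run:
```python
from h import *
f=arm.grab_frame("wrist")
for p,z in(((322,229),.082),((512,224),.082),((489,325),.072)):print(ray(f,p,z).round(4))
```

```text
[0.5486 0.1335 0.082 ]
[0.5847 0.01   0.082 ]
[ 0.5066 -0.007   0.072 ]
```

Request:
step_arm:
  moves:
    - {"travel": [0.003, -0.006, -0.1], "angular": [0, 0, 0], "claw": -1}
    - {"travel": [0.003, -0.006, -0.16], "angular": [0, 0, 0], "claw": -1}
    - {"travel": [0.003, -0.006, -0.19], "angular": [0, 0, 0], "claw": -1}
    - {"travel": [0.003, -0.006, -0.2], "angular": [0, 0, 0], "claw": -1}
    - {"travel": [0.003, -0.006, -0.2], "angular": [0, 0, 0], "claw": -1}
    - {"travel": [0.003, -0.006, -0.2], "angular": [0, 0, 0], "claw": -1}

```text
time: 3.98
ee_pos: [0.5483, 0.1304, 0.0937]
eef_rot: [-2.873, 1.565, 0.522]
wrist_force: [-0.1, -0.7, 0.6]
gripper_width: 0.0004
```

Request:
step_arm:
  moves:
    - {"travel": [0, 0.006, -0.01], "angular": [0, 0, 0], "claw": -1}
    - {"travel": [0, 0.006, -0.02], "angular": [0, 0, 0], "claw": -1}
    - {"travel": [0, 0.006, -0.026], "angular": [0, 0, 0], "claw": -1}
    - {"travel": [0, 0.006, -0.032], "angular": [0, 0, 0], "claw": -1}
    - {"travel": [0, 0.006, -0.032], "angular": [0, 0, 0], "claw": -1}
    - {"travel": [0, 0.006, -0.032], "angular": [0, 0, 0], "claw": -1}

```text
time: 4.48
ee_pos: [0.5491, 0.1337, 0.0784]
eef_rot: [-2.945, 1.564, 0.449]
wrist_force: [-0.2, -0.1, 5.6]
gripper_width: 0.0009
```

Request:
step_arm:
  moves:
    - {"travel": [0, 0, -0.006], "angular": [0, 0, 0], "claw": -1}
    - {"travel": [0, 0, -0.013], "angular": [0, 0, 0], "claw": -1}
    - {"travel": [0, 0, -0.013], "angular": [0, 0, 0], "claw": -1}
    - {"travel": [0, 0, -0.013], "angular": [0, 0, 0], "claw": -1}
    - {"travel": [0, 0, -0.013], "angular": [0, 0, 0], "claw": -1}

```text
time: 4.9
ee_pos: [0.5491, 0.1337, 0.0729]
eef_rot: [-3.021, 1.564, 0.373]
wrist_force: [-2.7, -0.1, 11.4]
gripper_width: 0.0002
```

Run:
```python
from h import *
s=arm.state();print(s["ee_pos"].round(4),s["wrist_force"],s["ft_torque"])
```

```text
[0.5491 0.1337 0.0729] [-2.67597959 -0.10172062 11.43906912] [-0.28575808  0.77874336  0.04727929]
```

Request:
step_arm:
  moves:
    - {"travel": [0, 0, 0.05], "angular": [0, 0, 0], "claw": -1}
    - {"travel": [0, 0, 0.08], "angular": [0, 0, 0], "claw": -1}
    - {"travel": [0.02, -0.07, 0.08], "angular": [0, 0, 0], "claw": -1}
    - {"travel": [0.04, -0.14, 0.08], "angular": [0, 0, 0], "claw": -1}
    - {"travel": [0.06, -0.2, 0.08], "angular": [0, 0, 0], "claw": -1}
    - {"travel": [0.07, -0.246, 0.08], "angular": [0, 0, 0], "claw": -1}
    - {"travel": [0.07, -0.246, 0.08], "angular": [0, 0, 0], "claw": -1}
    - {"travel": [0.07, -0.246, 0.06], "angular": [0, 0, 0], "claw": -1}
    - {"travel": [0.07, -0.246, 0.044], "angular": [0, 0, 0], "claw": -1}
    - {"travel": [0.07, -0.246, 0.044], "angular": [0, 0, 0], "claw": -1}
    - {"travel": [0.07, -0.246, 0.044], "angular": [0, 0, 0], "claw": -1}

```text
time: 5.82
ee_pos: [0.5831, 0.0124, 0.0939]
eef_rot: [-2.781, 1.565, 0.616]
wrist_force: [-0.2, -0.1, 0.7]
gripper_width: 0.0004
```

Request:
step_arm:
  moves:
    - {"travel": [0, 0, -0.012], "angular": [0, 0, 0], "claw": -1}
    - {"travel": [0, 0, -0.022], "angular": [0, 0, 0], "claw": -1}
    - {"travel": [0, 0, -0.029], "angular": [0, 0, 0], "claw": -1}
    - {"travel": [0, 0, -0.036], "angular": [0, 0, 0], "claw": -1}
    - {"travel": [0, 0, -0.042], "angular": [0, 0, 0], "claw": -1}
    - {"travel": [0, 0, -0.042], "angular": [0, 0, 0], "claw": -1}
    - {"travel": [0, 0, -0.042], "angular": [0, 0, 0], "claw": -1}
    - {"travel": [0, 0, -0.042], "angular": [0, 0, 0], "claw": -1}

```text
time: 6.48
ee_pos: [0.583, 0.0135, 0.0735]
eef_rot: [-2.685, 1.565, 0.713]
wrist_force: [-4.0, 2.7, 8.7]
gripper_width: 0.0004
```

Request:
step_arm:
  moves:
    - {"travel": [0, 0, -0.003], "angular": [0, 0, 0], "claw": -1}
    - {"travel": [0, 0, -0.003], "angular": [0, 0, 0], "claw": -1}
    - {"travel": [0, 0, -0.003], "angular": [0, 0, 0], "claw": -1}
    - {"travel": [0, 0, -0.003], "angular": [0, 0, 0], "claw": -1}

```text
time: 6.82
ee_pos: [0.5831, 0.0136, 0.0728]
eef_rot: [-2.773, 1.565, 0.625]
wrist_force: [-3.2, -0.2, 9.8]
gripper_width: 0.0002
```

Middle: about 9.5 N at the same depth, so it is firm. Next the right one, at about (0.600, -0.115).

Request:
step_arm:
  moves:
    - {"travel": [0, 0, 0.05], "angular": [0, 0, 0], "claw": -1}
    - {"travel": [0, 0, 0.08], "angular": [0, 0, 0], "claw": -1}
    - {"travel": [0.01, -0.07, 0.08], "angular": [0, 0, 0], "claw": -1}
    - {"travel": [0.02, -0.14, 0.08], "angular": [0, 0, 0], "claw": -1}
    - {"travel": [0.03, -0.2, 0.08], "angular": [0, 0, 0], "claw": -1}
    - {"travel": [0.034, -0.257, 0.08], "angular": [0, 0, 0], "claw": -1}
    - {"travel": [0.034, -0.257, 0.08], "angular": [0, 0, 0], "claw": -1}
    - {"travel": [0.034, -0.257, 0.06], "angular": [0, 0, 0], "claw": -1}
    - {"travel": [0.034, -0.257, 0.044], "angular": [0, 0, 0], "claw": -1}
    - {"travel": [0.034, -0.257, 0.044], "angular": [0, 0, 0], "claw": -1}
    - {"travel": [0.034, -0.257, 0.044], "angular": [0, 0, 0], "claw": -1}

```text
time: 7.73
ee_pos: [0.5993, -0.1131, 0.0936]
eef_rot: [-2.388, 1.565, 1.012]
wrist_force: [-0.1, 0.1, -0.1]
gripper_width: 0.0002
```

Request:
step_arm:
  moves:
    - {"travel": [0, 0, -0.012], "angular": [0, 0, 0], "claw": -1}
    - {"travel": [0, 0, -0.022], "angular": [0, 0, 0], "claw": -1}
    - {"travel": [0, 0, -0.029], "angular": [0, 0, 0], "claw": -1}
    - {"travel": [0, 0, -0.036], "angular": [0, 0, 0], "claw": -1}
    - {"travel": [0, 0, -0.042], "angular": [0, 0, 0], "claw": -1}
    - {"travel": [0, 0, -0.042], "angular": [0, 0, 0], "claw": -1}
    - {"travel": [0, 0, -0.042], "angular": [0, 0, 0], "claw": -1}
    - {"travel": [0, 0, -0.042], "angular": [0, 0, 0], "claw": -1}

```text
time: 8.4
ee_pos: [0.5997, -0.1128, 0.073]
eef_rot: [-2.468, 1.565, 0.932]
wrist_force: [-0.8, 3.1, 4.9]
gripper_width: 0.0007
```

Right: about 5 N at 9–10 mm, so this is the soft one. I'll lift off and go above its tag.

Request:
step_arm:
  moves:
    - {"travel": [0, 0, 0.05], "angular": [0, 0, 0], "claw": -1}
    - {"travel": [0, 0, 0.08], "angular": [0, 0, 0], "claw": -1}
    - {"travel": [-0.06, -0.014, 0.08], "angular": [0, 0, 0], "claw": -1}
    - {"travel": [-0.12, -0.028, 0.08], "angular": [0, 0, 0], "claw": -1}
    - {"travel": [-0.157, -0.037, 0.08], "angular": [0, 0, 0], "claw": -1}
    - {"travel": [-0.157, -0.037, 0.06], "angular": [0, 0, 0], "claw": -1}
    - {"travel": [-0.157, -0.037, 0.04], "angular": [0, 0, 0], "claw": -1}
    - {"travel": [-0.157, -0.037, 0.026], "angular": [0, 0, 0], "claw": -1}
    - {"travel": [-0.157, -0.037, 0.026], "angular": [0, 0, 0], "claw": -1}
    - {"travel": [-0.157, -0.037, 0.026], "angular": [0, 0, 0], "claw": -1}

```text
time: 9.23
ee_pos: [0.5215, -0.1308, 0.0851]
eef_rot: [-2.217, 1.565, 1.184]
wrist_force: [0.1, -0.9, 0.3]
gripper_width: 0.0002
```

Run:
```python
from h import *
s=arm.state();print(s["ee_pos"].round(4),s["wrist_force"])
f=arm.grab_frame("side")
cv2.imwrite("pics/s1.png",cv2.resize(f["pixels"][180:370,190:430],None,fx=3,fy=3))
```

```text
[ 0.5215 -0.1308  0.0851] [ 0.12431624 -0.8651529   0.33114696]
```

View pics/s1.png

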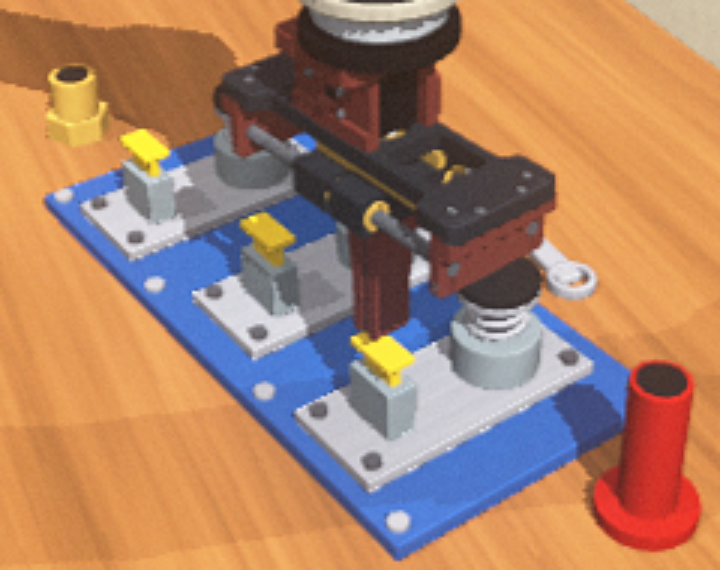

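The side view shows the fingertips just above the right tag (crop 383,358). All three tags are still up and the pads are back up. Checking the lateral offset numerically.

Run:
```python
from h import *
f=arm.grab_frame("side")
c=lambda p:(p[0]/3+190,p[1]/3+180)
print("tag",ray(f,c((383,358)),.071),"tip",c((381,335)),proj(f,[.5215,-.1308,.0851]),proj(f,[.5215,-.1308,.071]),c((383,358)))
for p in((145,152),(267,238)):print(ray(f,c(p),.071))
```

```text
tag [ 0.51806735 -0.1416396   0.071     ] tip (317.0, 291.6666666666667) [316.69799988 287.67113544] [316.75041296 294.71928787] (317.6666666666667, 299.3333333333333)
[0.46679817 0.10675403 0.071     ]
[ 0.50260946 -0.01485876  0.071     ]
```

Request:
step_arm:
  moves:
    - {"travel": [0, -0.005, -0.015], "angular": [0, 0, 0], "claw": -1}
    - {"travel": [0, -0.005, -0.025], "angular": [0, 0, 0], "claw": -1}
    - {"travel": [0, -0.005, -0.032], "angular": [0, 0, 0], "claw": -1}
    - {"travel": [0, -0.005, -0.039], "angular": [0, 0, 0], "claw": -1}
    - {"travel": [0, -0.005, -0.045], "angular": [0, 0, 0], "claw": -1}
    - {"travel": [0, -0.005, -0.05], "angular": [0, 0, 0], "claw": -1}
    - {"travel": [0, -0.005, -0.05], "angular": [0, 0, 0], "claw": -1}
    - {"travel": [0, -0.005, -0.05], "angular": [0, 0, 0], "claw": -1}

```text
time: 10.0
ee_pos: [0.5216, -0.1331, 0.0606]
eef_rot: [-2.313, 1.564, 1.088]
wrist_force: [0.7, 0.3, -0.7]
gripper_width: 0.0006
```

Run:
```python
from h import *
f=arm.grab_frame("side")
cv2.imwrite("pics/s2.png",cv2.resize(f["pixels"][230:340,250:400],None,fx=4,fy=4,interpolation=cv2.INTER_CUBIC))
```

```text
(no output)
```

View pics/s2.png

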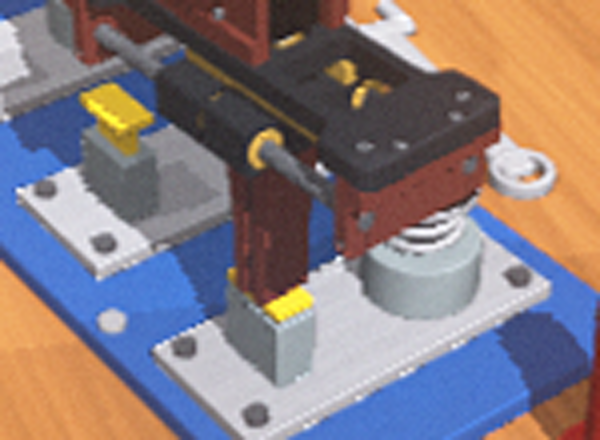

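The tips are on the cap (crop 270,300), which has come down almost to the guide block. I'll push to the stop.

Request:
step_arm:
  moves:
    - {"travel": [0, 0, -0.004], "angular": [0, 0, 0], "claw": -1}
    - {"travel": [0, 0, -0.008], "angular": [0, 0, 0], "claw": -1}
    - {"travel": [0, 0, -0.011], "angular": [0, 0, 0], "claw": -1}
    - {"travel": [0, 0, -0.011], "angular": [0, 0, 0], "claw": -1}
    - {"travel": [0, 0, -0.011], "angular": [0, 0, 0], "claw": -1}

```text
time: 10.47
ee_pos: [0.5219, -0.1331, 0.0571]
eef_rot: [-2.524, 1.565, 0.877]
wrist_force: [-7.8, 1.4, 23.8]
gripper_width: 0.0006
```

On the stop: 24 N at z = 57.1 mm. Now lift clear.

Request:
step_arm:
  moves:
    - {"travel": [0, 0, 0.05], "angular": [0, 0, 0], "claw": -1}
    - {"travel": [0, 0, 0.12], "angular": [0, 0, 0], "claw": -1}
    - {"travel": [0, 0, 0.2], "angular": [0, 0, 0], "claw": -1}
    - {"travel": [0, 0, 0.28], "angular": [0, 0, 0], "claw": -1}
    - {"travel": [0, 0, 0.34], "angular": [0, 0, 0], "claw": -1}
    - {"travel": [-0.08, -0.08, 0.34], "angular": [0, 0, 0], "claw": -1}
    - {"travel": [-0.12, -0.16, 0.34], "angular": [0, 0, 0], "claw": -1}
    - {"travel": [-0.12, -0.24, 0.34], "angular": [0, 0, 0], "claw": -1}
    - {"travel": [-0.12, -0.32, 0.34], "angular": [0, 0, 0], "claw": -1}
    - {"travel": [-0.12, -0.4, 0.34], "angular": [0, 0, 0], "claw": -1}
    - {"travel": [-0.12, -0.4, 0.34], "angular": [0, 0, 0], "claw": -1}
    - {"travel": [-0.12, -0.4, 0.34], "angular": [0, 0, 0], "claw": -1}

```text
time: 11.47
ee_pos: [0.4604, -0.3371, 0.2263]
eef_rot: [-2.431, 1.566, 0.964]
wrist_force: [-0.2, 0.8, -0.3]
gripper_width: 0.0005
```

Run:
```python
from h import *
f=arm.grab_frame("side");s=arm.state();print(s["ee_pos"],s["wrist_force"])
cv2.imwrite("pics/s3.png",cv2.resize(f["pixels"][180:370,190:430],None,fx=3,fy=3,interpolation=cv2.INTER_CUBIC))
```

```text
[ 0.461211   -0.3341439   0.22631833] [-0.05554276  0.81415275 -1.02859525]
```

View pics/s3.png

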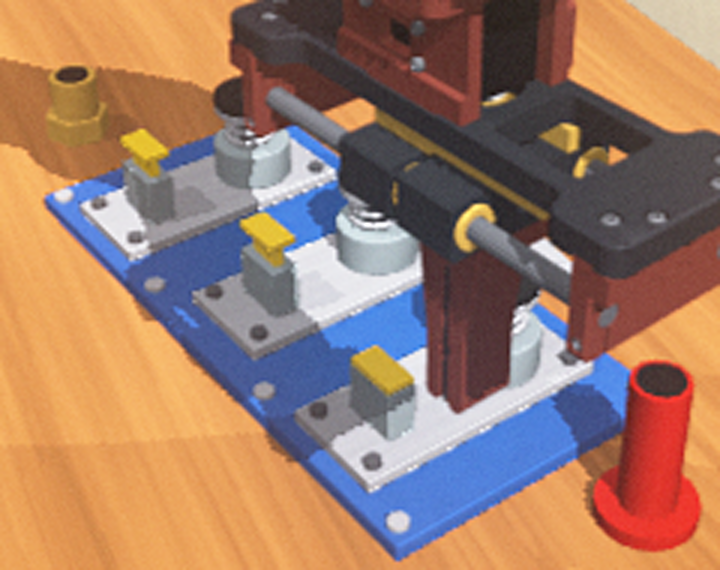

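The right tag's cap (383,370) rests on its guide block. The left (145,152) and middle (267,238) tags are up. The coupling and pipe are where they were, and the arm is clear.

```bash
python3 -c "
from station import arm
print(arm.finish_job())"
```

```text
the job is handed in; nothing more can be done
None
```

The right mount was the soft one. I pushed its yellow tag fully down and handed the job in after about 11.5 s.

I pressed the pads from left to right, each to a fingertip height of about 73 mm (9–10 mm down, about half their travel). They pushed back with:

| Mount | Force at 9–10 mm down |
|---|---|
| Left | about 11 N |
| Middle | about 9.5 N |
| Right | about 5 N |

- **Right tag:** it met its stop at a height of 57 mm with about 24 N on the wrist. The last picture shows its cap resting on the guide block.
- **Other tags and loose parts:** the last side picture shows the left and middle tags still up, and the coupling and pipe where they were. The gripper hid the wrench in that picture, so I did not check it again, but the arm never went near it.
- **Disagreements:** tag positions from the side camera were about 10 mm off in y from the top and wrist views, so I relied on those two. The middle pad read slightly under its 10–13 N range, as expected at just under 10 mm. The hidden feeler could not be checked.

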